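# Pack the massing blocks, check the bolt, turn the case over

### The job

Pack every loose pine building block on the table into the open plywood transport case, lower its hinged lid shut and slide the bolt fully home. Then tug the lid upward by its steel finger tab, hard enough to lift that side of the case about a finger's breadth off the table, to see that the bolt holds; after that take the case by its swing handle and turn it over gently so that it lies upside down, centred on the green cutting mat and still bolted, with the blank freight label on its underside facing up. Leave the other things on the table alone.

Things in the scene. Friction and masses are not known exactly. Their poses are not given: they have to be found in the camera images.
- case_mid (a point): Loose plywood case, 160 (x) x 260 (y) x 74 mm high with lid shut, 0.5-0.65 kg; base open-topped, 66 mm high, 6 mm walls and floor, inside 148 x 248 x 60. Site at the closed case's centre, 37 mm above its underside; x front to rear, y along its length, z underside to lid. Handle, bolt and tab are on the front (-x), which faces the robot's left at the start. It can stand on its rear face.
- lid (a joint): Angle of the case's lid, a board 160 x 260 x 8 mm hinged along the rear top edge: 0 shut, opening upward and backward to 2.05 rad; starts open, 1.8 to 2.0. The hinge is stiff (0.14 N m of friction): the lid stays where it is left, so it must be brought all the way down to 0.
- lid_axis (a point): Middle of the lid's hinge line (along the case's y), at x = +80, y = 0, z = +29 mm from point case_mid. Its axes turn with the lid: x from the tab towards the hinge, z out of the lid's top face.
- lid_tab (a point): Centre of the flat steel finger tab in the plane of the lid: 32 mm wide along y (grasp across this), 8 mm thick, projecting 34 mm beyond the lid's front edge; 178 mm from the hinge line, 98 mm to the case's +y side. Axes as lid_axis. Lid open: the highest part; lid shut: sticks out level to the front, 70 mm above the underside, free below. Bolted, the lid has 3 to 4 mm of play here.
- bolt (a joint): Travel of the slide bolt on the case's front (m): 0 withdrawn, 0.026 fully home, moving along the case's +y. 1.5 N of friction, stays where left. Home, it runs through the steel eye that hangs from the shut lid and locks it; it must be withdrawn when the lid comes down, and jams on the eye unless the lid is pressed fully down. Starts at 0 to 0.003.
- bolt_knob (a point): Centre of the bolt's upright steel knob, 12 mm diameter, 10 mm of it above and 8 mm below this point; 62 mm above the case's underside, 15 mm in front of its front face; at y = -112 mm from case_mid when withdrawn, -86 when home. Push it along +y from its -y side. The eye's plate begins at y = -74 mm.
- handle_grip (a point): Middle of the swing handle's round rubber grip, 14 mm diameter, 76 mm clear length along the case's y. Two 8 mm steel arms join it to the pivot, 62 mm from pivot to grip. It swings almost freely (0.035 N m of friction) from straight down to straight up; starts between level and 0.7 rad above level, pointing to the front. The case hangs from it rear face down.
- handle_pivot (a point): Middle of the swing handle's pivot line (along y), 8 mm in front of the case's front face, half-way up the shut case (x = -88, y = 0, z = 0 mm from point case_mid).
- mat_top (a point): Centre of the top face of the flat green cutting mat with a grippy top, 300 x 220 x 3 mm, x along its long side, fixed on the table to the right of the case.
- long1_mid (a point): Long gabled house block, 120 x 36 mm, walls 30 mm high, ridge at 48 mm; pine; origin of the point at the block's centre, half-way up (height 48 mm); x along its length, z up when it stands on its flat underside. Plain parallel sides, grasped across the 36 mm width
- long2_mid (a point): Long stepped block, 116 x 36 x 34 mm with a 50 mm long raised part at the +x side (top at 48 mm); pine; origin of the point at the block's centre, half-way up (height 48 mm); x along its length, z up when it stands on its flat underside. Plain parallel sides, grasped across the 36 mm width
- short1_mid (a point): Short gabled house block, 60 x 36 mm, walls 30 mm high, ridge at 48 mm; pine; origin of the point at the block's centre, half-way up (height 48 mm); x along its length, z up when it stands on its flat underside. Plain parallel sides, grasped across the 36 mm width
- short2_mid (a point): Short stepped block, 62 x 36 x 34 mm with a 24 mm long raised part towards -x (top at 46 mm); pine; origin of the point at the block's centre, half-way up (height 46 mm); x along its length, z up when it stands on its flat underside. Plain parallel sides, grasped across the 36 mm width
- short3_mid (a point): Short plain block, 58 x 36 x 44 mm; pine; origin of the point at the block's centre, half-way up (height 44 mm); x along its length, z up when it stands on its flat underside. Plain parallel sides, grasped across the 36 mm width
- hammer: Claw hammer lying at the back left; leave alone. Origin at the middle of its underside.
- glue: White glue bottle, 150 mm tall, near right; leave alone. Origin at the middle of its underside.
- tape: Roll of paper tape, 94 mm across, 25 mm high; leave alone. Origin at the middle of its underside.
- mug: White mug, 90 mm tall, near right; leave alone. Origin at the middle of its underside.
- sander: Cork sanding block 110 x 60 x 30 mm, near left; leave alone (not a building block). Origin at the middle of its underside.
- square: Try square with dark wooden stock and steel blade, near left; leave alone. Origin at the middle of its underside.
- arena: Round pine dish, 96 mm across, 22 mm high, right side: a model arena, round and not one of the building blocks to be packed; leave alone. Origin at the middle of its underside.
There are look-alikes about, which are no part of the job. Leave any black look-alike of the part that bears short3_mid alone. What is shaped like the part that bears short2_mid but turquoise is not meant.

How it is judged:
By the outcome, as a careful person would: the job done as asked, in the order asked, and still so for the second after the job is handed in, with the robot touching nothing.
Of long1, long2, short1, short2, short3 only 2 to 4 are there at a start; the rules pass over those that are not, and their reading is None.
At some moment in a run one of long1, long2, short1, short2, short3 may be knocked a few centimetres aside while the robot is not near it.
It also fails if it takes over 210 s, if anything falls off the work surface, if the arm or the gripper's body presses on something with over 40 N, if the wrist force passes 120 N, or if a joint passes its speed limit or range.

### The arm

A 7-joint arm with a two-finger parallel gripper is mounted at the origin on the work surface. World frame = base frame: x ahead of the robot, y to its left, z up, the work surface at z = 0. Lengths are in m, angles in rad, forces in N, time in s.
With the tool pointing down it reaches from about 0.4 to 0.875 m from the base axis. Payload 6.5 kg.
Tool frame: the origin (TCP) lies midway between the tips of the shut fingers; the grasp point (between the pads) lies 19 mm behind it; x points along the fingers, z is the direction in which the jaws open and shut, and the axes are right-handed (so a half turn about x gives the same grasp; the last joint's range is limited). The gripper opens to 85 mm and grips with 20 to 120 N. Pads are 22 mm wide; open, the fingers measure 114 mm over their backs; the gripper's body (76 mm by 85 mm) begins 54 mm behind the grasp point. The pads swing forward as they close: fully open they stand 13 mm farther back than shut.
Start: joints at [-1.306, 0.536, -0.004, 1.538, 0.003, 1.067, -0.071], TCP at [0.211, 0.615, 0.231] pointing down, gripper open.
Joint ranges: [-2.7, 2.7], [-0.37, 2.16], [-1.27, 1.26], [0.24, 2.4], [-1.31, 4.45], [0.19, 1.91], [-2.76, 2.76]. Speed limits (rad/s): [2.39, 2.39, 3.14, 3.14, 3.14, 3.14, 3.14].

### API

Orientations are given as a unit quaternion [x, y, z, w].
In Python, from station import r gives the robot as it stands. Calls block until the motion is done:
- r.move_ptp(position, orientation): joint-space move of the TCP to a pose.
- r.move_straight(position, rotation=None, rate=0.15, max_force=None): straight line of the TCP; rotation=None keeps the orientation; rate is the mean speed in m/s. With max_force (N) it stops when the force on the tool has changed by that much, and returns True; else False.
- r.move_j(angles): joint-space move.
- r.grip(opening, force=None): finger opening in m; force is the grip in N (None keeps the last); returns when the fingers have stopped.
- r.dwell(seconds).
- r.solve_ik(position, orientation): joint angles nearest the present ones, or None.
- r.grab_frame(name): name is "side" or "top"; returns (picture, depth): 384x512x3 uint8, red, green, blue; 384x512 float32, m along the optical axis (not along the pixel's ray), 0 where there is no reading.
- r.camera_info(name): a dict with "fx", "fy", "cx", "cy" (pixels), "D" ([k1, k2, p1, p2, k3] as OpenCV has them; the pictures are not rectified), "origin" and "orientation" of the camera in the world. Camera axes: x right, y down, z forward; pixel columns grow to the right and rows downward; lengths in m; the calibration is good to about 2 mm. A picture is of the moment at which its call begins. camera_info takes no time and is no camera call.
A pose or a line that the arm cannot do raises r.Unreachable and nothing moves.
- r.close_job(): hands the job in, once; it reports no verdict.
Readings, each from a call of its own:
- r.read_time_s(): time.
- r.read_joints(): joint angles.
- r.read_joint_velocities(): joint speeds.
- r.read_effort(): joint torques, N m.
- r.read_tcp_pos(): TCP position.
- r.read_orientation(): TCP orientation.
- r.read_contact_force(): force on the tool from outside, world axes, zero at the start.
- r.read_wrist_torque(): the same for the moment, N m.
- r.read_grip_width(): finger opening in m.
Only numpy, scipy, OpenCV 4.12 (cv2) and the standard library are available. Lean on these libraries where they do the work, as an engineer would, in place of code of your own. Each camera call takes 0.05 s, during which the arm holds its last target. There are 200 camera calls.

## Working session

There is one attempt and no reset: what is moved stays moved. The work goes in short steps, each a Python script; the robot and the scene stay as the last script left them, time stands still between calls to the robot, and variables do not carry over. Pictures are saved under pics/ and viewed, about 12 in all and at most 16, crops included, and the job is handed in when it is done.

```bash
ls; mkdir -p pics
cat > h.py <<'E'
import numpy as np, cv2
from scipy.spatial.transform import Rotation as R
from station import r
def cam(n):
    c=r.camera_info(n); K=np.array([[c['fx'],0,c['cx']],[0,c['fy'],c['cy']],[0,0,1]])
    return K,np.array(c['D'],float),np.array(c['origin']),R.from_quat(c['orientation'])
def cloud(n):
    p,d=r.grab_frame(n); K,D,o,q=cam(n)
    v,u=np.mgrid[0:384,0:512]
    un=cv2.undistortPoints(np.stack([u,v],-1).reshape(-1,1,2).astype(float),K,D).reshape(384,512,2)
    P=np.concatenate([un,np.ones((384,512,1))],-1)*d[...,None]
    W=q.apply(P.reshape(-1,3)).reshape(384,512,3)+o
    W[d==0]=np.nan
    return p,W
def proj(n,X):
    K,D,o,q=cam(n); x=q.inv().apply(np.atleast_2d(X)-o)
    return cv2.projectPoints(x,np.zeros(3),np.zeros(3),K,D)[0].reshape(-1,2)
def save(f,p,s=1.5):
    cv2.imwrite(f,cv2.resize(p[...,::-1],None,fx=s,fy=s,interpolation=cv2.INTER_CUBIC))
def down(yaw):  # tool x down, jaws (tool z) along yaw direction in world xy
    x=np.array([0,0,-1.]); z=np.array([np.cos(yaw),np.sin(yaw),0]); y=np.cross(z,x)
    return R.from_matrix(np.stack([x,y,z],1)).as_quat()
def frame(x,z):
    x=np.array(x,float);z=np.array(z,float);x/=np.linalg.norm(x); z-=x*(x@z); z/=np.linalg.norm(z)
    return R.from_matrix(np.stack([x,np.cross(z,x),z],1)).as_quat()
E
python3 - <<'E'
from h import *
for n in("top","side"):
    p,W=cloud(n); save(f"pics/{n}0.png",p,1.5); np.savez(f"{n}0.npz",p=p,W=W); print(n,r.camera_info(n))
print(r.read_time_s(),r.read_orientation(),down(0))
E
```

```text
pics
top {'fx': 448.5131066249048, 'fy': 448.5131066249048, 'cx': 260.4099384764039, 'cy': 191.5294338272939, 'D': array([0.05752577, 0.        , 0.        , 0.        , 0.        ]), 'origin': array([ 0.36134288, -0.04103687,  1.35116013]), 'orientation': array([ 0.71580994, -0.69657071,  0.0380796 , -0.03090833])}
side {'fx': 394.8390842877047, 'fy': 394.8390842877047, 'cx': 256.30359304734867, 'cy': 196.97526108740388, 'D': array([-0.12696534,  0.        ,  0.        ,  0.        ,  0.        ]), 'origin': array([ 0.02896248, -0.86158407,  0.92586266]), 'orientation': array([ 0.88396591, -0.22795514,  0.10637742, -0.39411238])}
0.1 [-0.41124089  0.57590189  0.41051712  0.57505968] [0.         0.70710678 0.         0.70710678]
```

View pics/top0.png

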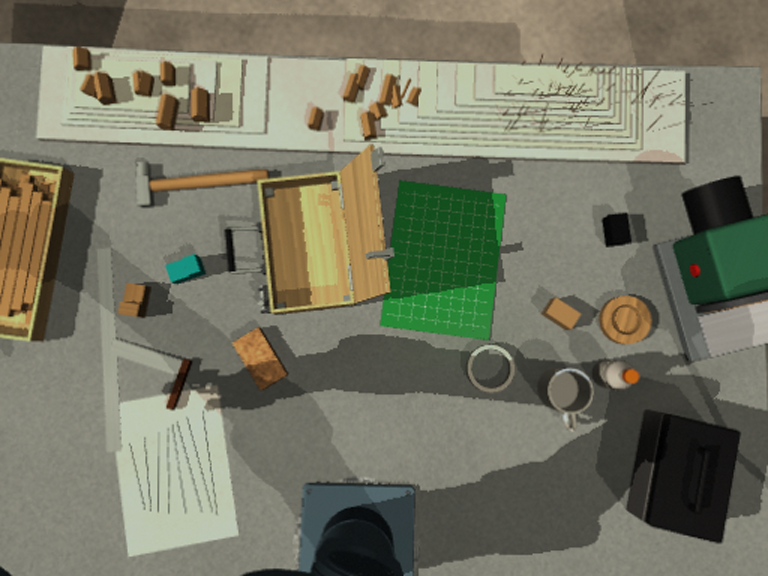

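View pics/side0.png

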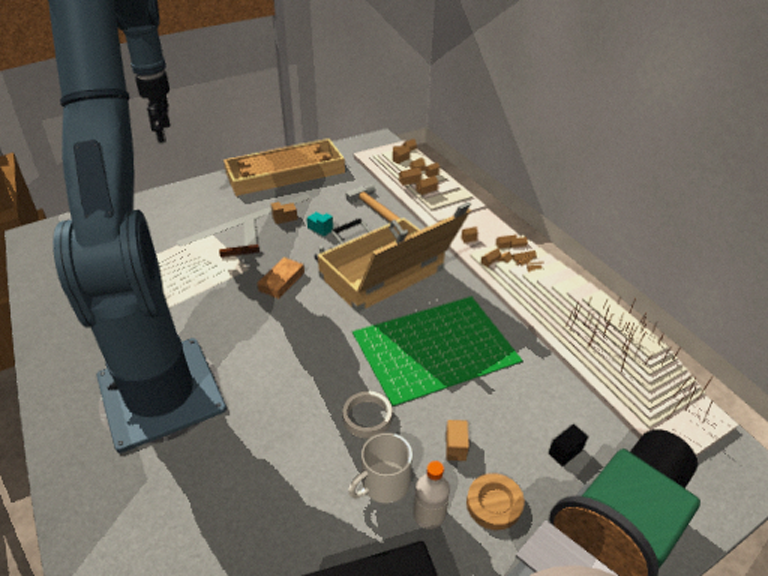

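The top view (768 px wide) has image up as +x and image left as +y. It shows:
- **Case:** at (320,240), with its front, handle and bolt to the left. The open lid is to the right and the mat at (445,255).
- **Candidates for blocks:** brown stepped at (133,300), turquoise stepped at (185,268), pine plain at (562,313), black at (617,229), cork sander at (258,357), round dish at (627,320), and houses on the white model board at the back.

The brown stepped one fits short2 and the pine plain one fits short3. I'll confirm both in a crop and measure them.

Run:
```python
from h import *
T=np.load('top0.npz');S=np.load('side0.npz')
def c(p,u,v,w=50,h=45):
    u,v=int(u/1.5),int(v/1.5); u=min(max(u,w),512-w)
    return cv2.resize(p[max(v-h,0):max(v-h,0)+2*h,u-w:u+w],(390,290),interpolation=cv2.INTER_CUBIC)
a=np.vstack([np.hstack([c(T['p'],150,290),c(T['p'],590,280)]),np.hstack([c(S['p'],295,215),c(T['p'],230,100,90,67)])])
save('pics/crop1.png',a,1)
W=T['W']
for n,(u,v) in dict(brown=(133,300),turq=(185,268),pine=(562,313),black=(617,229),table=(430,420),floor=(320,240),house1=(200,104),house2=(315,117),housefloor=(250,110),mat=(400,320)).items():
    print(n,W[int(v/1.5),int(u/1.5)].round(4))
p=T['p'].astype(int);hsv=cv2.cvtColor(T['p'],cv2.COLOR_RGB2HSV)
# blocks: segment by height near
for n,u,v in (('brown',133,300),('pine',562,313),('turq',185,268),('black',617,229)):
    u0,v0=int(u/1.5),int(v/1.5); m=np.zeros((384,512),bool); m[v0-20:v0+20,u0-20:u0+20]=1
    m&=W[...,2]>0.02
    P=W[m]; rr=cv2.minAreaRect(P[:,:2].astype(np.float32)*1000); print(n,m.sum(),rr,'z',np.percentile(P[:,2],[5,25,50,75,95]).round(3))
# mat
m=(hsv[...,0]>50)&(hsv[...,0]<75)&(hsv[...,1]>120)&(np.abs(W[...,2])<.015); m[:,350:]=0
P=W[m];print('mat',cv2.minAreaRect(P[:,:2].astype(np.float32)*1000),np.median(P[:,2]))
W=S['W'];hsv=cv2.cvtColor(S['p'],cv2.COLOR_RGB2HSV)
m=(hsv[...,0]>50)&(hsv[...,0]<75)&(hsv[...,1]>120)&(np.abs(W[...,2])<.015);m[267:]=0; m[:,350:]=0
P=W[m];print('mat side',cv2.minAreaRect(P[:,:2].astype(np.float32)*1000),np.median(P[:,2]))
W=T['W']; 
# case walls
m=(np.abs(W[...,2]-.066)<.006)
m[:,:165]=0;m[:,260:]=0;m[:105]=0;m[215:]=0
P=W[m];print('rim',m.sum(),cv2.minAreaRect(P[:,:2].astype(np.float32)*1000))
```

```text
brown [0.4518 0.4481 0.0335]
turq [0.5196 0.3525 0.0301]
pine [ 0.4507 -0.3858  0.0409]
black [ 0.6195 -0.4941  0.0404]
table [ 0.2322 -0.1361 -0.003 ]
floor [0.5856 0.0934 0.0031]
house1 [0.8343 0.3276 0.0721]
house2 [0.8234 0.1062 0.0507]
housefloor [0.8458 0.2436 0.0179]
mat [ 0.4294 -0.0716 -0.0018]
brown 322 ((453.6607971191406, 448.025390625), (41.57844924926758, 61.97040939331055), 83.94000244140625) z [0.026 0.032 0.035 0.044 0.048]
pine 283 ((449.3597412109375, -387.5925598144531), (58.247230529785156, 36.603599548339844), 57.4110107421875) z [0.028 0.04  0.042 0.044 0.047]
turq 291 ((516.8731079101562, 354.6914978027344), (38.13646697998047, 62.34864807128906), 21.999753952026367) z [0.026 0.032 0.035 0.043 0.048]
black 296 ((619.6859741210938, -498.7298278808594), (58.332584381103516, 38.485328674316406), 8.67917537689209) z [0.026 0.04  0.042 0.044 0.046]
mat ((555.206787109375, -157.9209442138672), (221.24606323242188, 300.73736572265625), 83.92938232421875) 0.0017056868435595396
mat side ((554.7969360351562, -156.4772186279297), (222.34375, 300.1799011230469), 84.34520721435547) 0.004484386572056853
rim 689 ((572.53466796875, 121.71540832519531), (261.245361328125, 181.63778686523438), 7.692433834075928)
```

View pics/crop1.png

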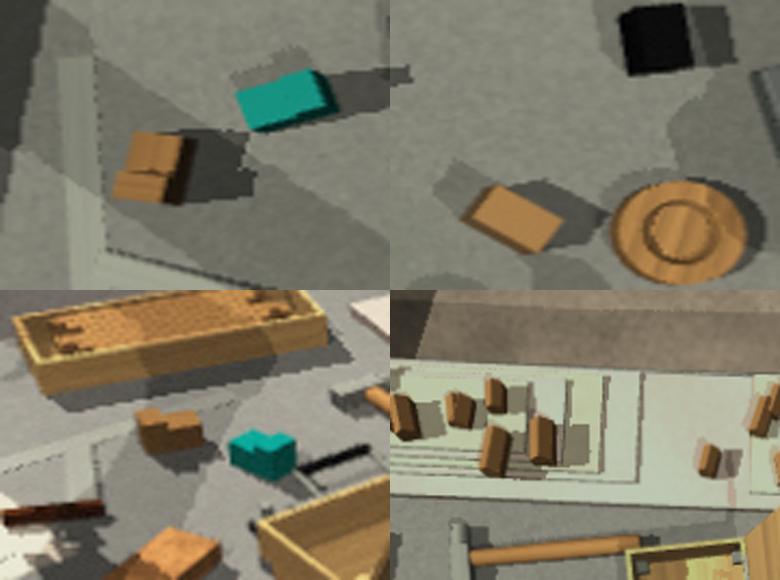

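The crop confirms the brown stepped block is short2 and the pine plain block is short3. Turquoise and black are look-alikes, and the houses sit on the raised model board, so they are not loose on the table. Next I'll fit the case, lid and handle.

```bash
cat >> h.py <<'E'
from scipy.optimize import least_squares
def c2w(pose,X):  # pose=(cx,cy,yaw of case y axis in world); X case_mid coords -> world (upright, z0=37mm)
    X=np.atleast_2d(X); yx=np.array([np.cos(pose[2]),np.sin(pose[2]),0]); xx=np.array([yx[1],-yx[0],0])
    return np.array([pose[0],pose[1],.037])+X[:,:1]*xx+X[:,1:2]*yx+X[:,2:]*np.array([0,0,1])
def w2c(pose,P):
    yx=np.array([np.cos(pose[2]),np.sin(pose[2]),0]); xx=np.array([yx[1],-yx[0],0]); d=P-np.array([pose[0],pose[1],.037])
    return np.stack([d@xx,d@yx,d[...,2]],-1)
def fitcase(Ws,g):
    P=np.vstack([W[np.abs(W[...,2]-.066)<.008] for W in Ws])
    for k,band in enumerate((.03,.015,.008,.006)):
        def dist(p,Q):
            c=w2c(p,Q); a=np.abs(c[:,0])-.077; b=np.abs(c[:,1])-.127
            return np.where((a<=0)&(b<=0),-np.minimum(-a,-b),np.hypot(np.maximum(a,0),np.maximum(b,0)))
        c=w2c(g,P); Q=P[(np.abs(dist(g,P))<band)&((c[:,0]<.06))]
        g=least_squares(lambda p:dist(p,Q),g,loss='soft_l1',f_scale=.003).x
    return g,len(Q),np.abs(dist(g,Q)).mean()
E
python3 - <<'E'
from h import *
T=np.load('top0.npz');S=np.load('side0.npz')
g=[.575,.1,np.radians(6)]
ps=[]
for n,L in (('top',[T['W']]),('side',[S['W']]),('both',[T['W'],S['W']])):
    p,k,e=fitcase(L,g); print(n,p.round(4),np.degrees(p[2]),k,e)
pose=p
for n,Z in(('top',T),('side',S)):
    c=w2c(pose,Z['W']); 
    m=(c[...,2]>.05)&(np.abs(c[...,1])<.12)&(c[...,0]>.05)&(c[...,0]<.2)&(c[...,2]<.24)
    Q=c[m]; th=np.arctan2(Q[:,2]-.029,-(Q[:,0]-.08)); print(n,'lid',m.sum(),np.percentile(th,[10,50,90]).round(3), 'maxz',Q[:,2].max())
    m=(c[...,0]<-.105)&(c[...,0]>-.17)&(np.abs(c[...,1])<.06)&(c[...,2]>-.02)&(c[...,2]<.1)
    Q=c[m]; print('handle',m.sum()); 
    b=Q[(np.abs(Q[:,1])<.034)]; print(np.median(b,0).round(4),np.percentile(b,[10,90],axis=0).round(4).tolist())
    m=(c[...,0]<-.086)&(c[...,0]>-.105)&(c[...,1]<-.07)&(c[...,1]>-.13)&(c[...,2]>.02)&(c[...,2]<.045); Q=c[m]; print('knob',m.sum(),np.median(Q,0).round(4) if m.sum() else '')
    m=(np.abs(c[...,0])<.06)&(np.abs(c[...,1])<.11)&(c[...,2]<.05); print('inside z',np.percentile(c[m][:,2],[5,50,99]).round(4))
E
```

```text
top [0.5727 0.1142 0.1398] 8.010328811297416 436 0.0017787581605558296
side [0.5727 0.1125 0.1468] 8.412238859138876 261 0.002018531315013466
both [0.5727 0.1136 0.1431] 8.199106285215427 700 0.0019534930724046692
top lid 2015 [1.934 1.961 1.981] maxz 0.21528510642129142
handle 234
[-0.1462  0.0013  0.0234] [[-0.1528, -0.0269, 0.0186], [-0.1416, 0.0278, 0.0269]]
knob 15 [-0.0952 -0.1098  0.0322]
inside z [-0.0369 -0.0322 -0.0256]
side lid 1231 [1.982 2.02  2.084] maxz 0.21531242774994389
handle 110
[-0.1439 -0.0005  0.0223] [[-0.1492, -0.0272, 0.0173], [-0.1406, 0.026, 0.027]]
knob 15 [-0.0933 -0.1103  0.0296]
inside z [-0.0313 -0.0285 -0.0233]
```

```bash
cat >> h.py <<'E'
POSE=np.array([.5727,.1138,.143])
def best(p,yaw):
    o=[]
    for k in (0,np.pi):
        q=r.solve_ik(p,down(yaw+k))
        if q is not None: o.append((abs(q[6])+.3*np.abs(np.array(q)-r.read_joints()).max(),k))
    return down(yaw+min(o)[1])
def block(u,v,zmin,R_=28):
    p,W=cloud('top'); hsv=cv2.cvtColor(p,cv2.COLOR_RGB2HSV)
    m=(W[...,2]>zmin)&(W[...,2]<.06)&(hsv[...,0]<25)&(hsv[...,1]>80)
    k=np.zeros_like(m); k[max(v-R_,0):v+R_,max(u-R_,0):u+R_]=1; m&=k
    n,l,s,_=cv2.connectedComponentsWithStats(m.astype(np.uint8))
    i=1+np.argmax(s[1:,4]); P=W[l==i]; (c,(w,h),a)=cv2.minAreaRect(P[:,:2].astype(np.float32))
    a=np.radians(a)+(np.pi/2 if h>w else 0)  # long direction
    return np.array(c),max(w,h),min(w,h),a,len(P)
def pack(c,a,case_xy):
    jaw=a+np.pi/2
    q=best([*c,.10],jaw)
    r.grip(.08,40); r.move_ptp([*c,.12],q); r.move_straight([*c,.007],max_force=15); 
    z=r.read_tcp_pos()[2]; r.grip(0.0,40); w=r.read_grip_width(); print('z',z,'width',w)
    if not .03<w<.045: return False
    r.move_straight([*c,.36],rate=.25)
    t=c2w(POSE,[*case_xy,0])[0][:2]; q=best([*t,.36],POSE[2])
    r.move_ptp([*t,.36],q); r.move_straight([*t,.10],rate=.25)
    print('held',r.read_grip_width()); r.move_straight([*t,z+.008],rate=.08,max_force=8); print(r.read_tcp_pos())
    r.grip(.058); r.move_straight([*t,.34],rate=.25); return True
E
python3 - <<'E'
from h import *
b=block(89,200,.028); print(b)
c,L,w,a,n=b
if 55e-3<L<70e-3 and n>150: print(pack(c,a,(0.0,-.045)))
print(block(375,209,.03,40), r.read_time_s())
E
```

```text
(array([0.45328251, 0.44692785]), 0.061496686190366745, 0.03918594866991043, np.float64(3.0413427480437223), 296)
z 0.007945472906558157 width 0.035451683531413605
held 0.03545261157450775
[0.52858106 0.10744261 0.01638405]
True
(array([ 0.44956979, -0.38749212]), 0.05733072757720947, 0.03585266321897507, np.float64(0.9895542283501596), 264) 10.0667
```

Run:
```python
from h import *
c,L,w,a,n=block(375,209,.03,40)
if 52e-3<L<64e-3: print(pack(c,a,(0.0,.045)))
# step aside so the tab can be seen
t=c2w(POSE,[-.10,.10,0])[0]
r.move_ptp([t[0]-.1,.42,.34],best([t[0]-.1,.42,.34],POSE[2]))
p,W=cloud('top');p2,W2=cloud('side'); print(r.read_time_s())
save('pics/packed.png',np.hstack([p[90:340,30:400],p2[100:350,150:520]]),1.08)
for W_ in(W,W2):
  c=w2c(POSE,W_); m=(c[...,2]>.175)&(np.abs(c[...,1]-.098)<.013)&(c[...,0]>.1)&(c[...,0]<.2); Q=c[m]
  print('tab',m.sum(),np.median(Q,0).round(4),np.percentile(Q,[2,98],axis=0).round(4).tolist())
  p_,k,e=fitcase([W_],POSE); print(p_.round(4),k,e)
```

```text
z 0.007800884095356921 width 0.03569258250654741
held 0.03583789760232582
[0.61771324 0.12022505 0.0163579 ]
True
22.7667
tab 79 [0.1515 0.0977 0.1998] [[0.1413, 0.0862, 0.1767], [0.1604, 0.1108, 0.2084]]
[0.5727 0.1142 0.1407] 447 0.0017655122529335128
tab 39 [0.1558 0.0961 0.1954] [[0.1484, 0.0861, 0.1772], [0.1617, 0.1089, 0.2085]]
[0.5728 0.113  0.1438] 268 0.002068667459418853
```

View pics/packed.png

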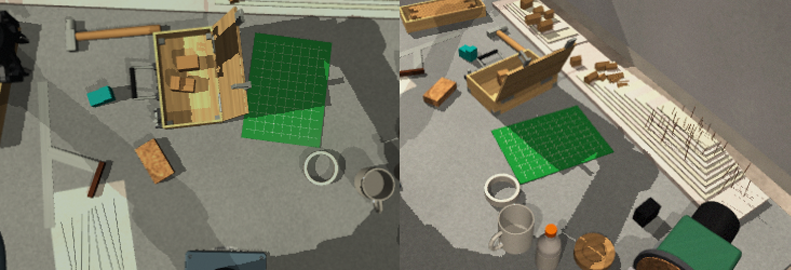

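Both blocks are in the case and no other loose block is left on the table. Next I close the lid by its tab, checking IK for the whole arc first.

```bash
cat >> h.py <<'E'
def cdir(pose,v): return (c2w(pose,v)-c2w(pose,[0,0,0]))[0]
def tab(th,beta,back=0,rad=.184):
    P=np.array([.08-rad*np.cos(th)+.004*np.sin(th),.098,.029+rad*np.sin(th)+.004*np.cos(th)])
    d=np.array([np.sin(beta),0,-np.cos(beta)]); T=P+(.019-back)*d
    x=cdir(POSE,d); z=cdir(POSE,[0,SG,0])
    return c2w(POSE,T)[0],frame(x,z)
SG=1
E
python3 - <<'E'
from h import *
import h
for sg in (1,-1):
  h.SG=sg
  for b0 in (-60,-45,-30,-15):
    q=[r.solve_ik(*tab(th,np.radians(b0)*th/1.96)) for th in np.linspace(1.96,0,7)]
    q0=r.solve_ik(*tab(1.96,np.radians(b0),.09))
    print(sg,b0,[None if k is None else np.round(k,2).tolist() for k in [q0,q[0],q[3],q[-1]]], sum(k is None for k in q))
E
```

```text
1 -60 [[0.25, 1.02, 0.36, 1.02, -1.09, 1.9, 0.76], [0.07, 1.02, 0.5, 1.21, -1.2, 1.83, 0.88], [-0.43, 0.75, 0.6, 1.5, -0.96, 1.3, 0.63], [-0.82, 0.94, 0.68, 1.54, -0.69, 0.92, 0.24]] 0
1 -45 [[-0.0, 0.95, 0.74, 1.13, -1.13, 1.87, 0.83], [-0.05, 0.92, 0.61, 1.28, -1.08, 1.68, 0.86], [-0.51, 0.73, 0.65, 1.51, -0.86, 1.24, 0.55], [-0.82, 0.94, 0.68, 1.54, -0.69, 0.92, 0.24]] 0
1 -30 [[-0.2, 0.87, 0.9, 1.22, -1.02, 1.73, 0.81], [-0.21, 0.85, 0.71, 1.35, -0.96, 1.51, 0.8], [-0.6, 0.73, 0.7, 1.51, -0.77, 1.19, 0.47], [-0.82, 0.94, 0.68, 1.54, -0.69, 0.92, 0.24]] 0
1 -15 [[-0.37, 0.76, 0.9, 1.3, -0.79, 1.51, 0.69], [-0.36, 0.79, 0.77, 1.41, -0.79, 1.33, 0.7], [-0.69, 0.74, 0.75, 1.51, -0.67, 1.16, 0.38], [-0.82, 0.94, 0.68, 1.54, -0.69, 0.92, 0.24]] 0
-1 -60 [[0.25, 1.02, 0.36, 1.02, -1.09, 1.9, -2.38], [0.05, 1.03, 0.54, 1.21, -1.22, 1.85, -2.26], [-0.66, 0.96, 1.09, 1.52, -1.27, 1.58, -2.35], [-1.05, 1.25, 1.23, 1.55, -1.23, 1.26, -2.6]] 0
-1 -45 [[0.0, 0.95, 0.72, 1.12, -1.12, 1.86, -2.32], [-0.18, 1.03, 0.9, 1.29, -1.28, 1.83, -2.21], [-0.72, 0.93, 1.09, 1.52, -1.16, 1.47, -2.42], [-1.05, 1.25, 1.23, 1.55, -1.23, 1.26, -2.6]] 0
-1 -30 [[-0.26, 0.95, 1.09, 1.22, -1.15, 1.82, -2.28], [-0.36, 1.01, 1.09, 1.36, -1.21, 1.71, -2.22], [-0.78, 0.9, 1.09, 1.52, -1.05, 1.38, -2.5], [-1.05, 1.25, 1.23, 1.55, -1.23, 1.26, -2.6]] 0
-1 -15 [[-0.44, 0.84, 1.09, 1.3, -0.93, 1.59, -2.38], [-0.49, 0.93, 1.09, 1.42, -1.01, 1.48, -2.31], [-0.84, 0.89, 1.09, 1.52, -0.93, 1.31, -2.59], [-1.05, 1.25, 1.23, 1.55, -1.23, 1.26, -2.6]] 0
```

Run:
```python
from h import *
B=np.radians(-35); TH=1.96
r.grip(.06,25)
p,q=tab(TH,B,.12)
cur=r.read_tcp_pos(); r.move_straight([cur[0],cur[1],.40],rate=.3)
r.move_ptp([p[0],p[1],max(p[2]+.06,.40)],q)
r.move_straight(p,q); p,q=tab(TH,B)
print('hit',r.move_straight(p,q,rate=.08,max_force=10),r.read_tcp_pos()-p)
r.grip(0,25); print('w',r.read_grip_width(),'F',r.read_contact_force())
w=r.read_grip_width()
if .026<w<.036:
    for th in np.linspace(TH,0,15)[1:]:
        p,q=tab(th,B*th/TH)
        st=r.move_straight(p,q,rate=.1,max_force=25 if th>.2 else 15)
        print(round(th,2),st,r.read_contact_force().round(1),round(r.read_grip_width(),4))
        if st: break
print(r.read_time_s(),r.read_tcp_pos())
```

```text
hit False [ 0.00021631 -0.00049516  0.00039875]
w 0.03131597042482475 F [ 1.83177024 -0.49567784  1.6766871 ]
1.82 False [ 5.6 -0.5  2.6] 0.0315
1.68 False [ 5.  -0.3  3.5] 0.0315
1.54 False [3.3 1.3 6.3] 0.0314
1.4 False [3.3 1.6 8.2] 0.0316
1.26 False [2.9 2.3 8.4] 0.031
1.12 False [3.3 4.3 8.6] 0.0311
0.98 False [2.7 5.1 7.3] 0.0311
0.84 False [1.2 6.2 6.5] 0.0314
0.7 False [1.9 5.5 4.1] 0.0315
0.56 False [1.9 4.2 3.5] 0.0312
0.42 False [0.7 4.4 1.6] 0.0313
0.28 False [-0.3  2.3  1.3] 0.0313
0.14 False [-1.4  0.2  0.2] 0.0312
0.0 False [-0.7  0.1 -1.1] 0.0315
33.5917 [0.6546523  0.23062768 0.0507069 ]
```

Run:
```python
from h import *
p=r.read_tcp_pos()
print('press',r.move_straight(p-[0,0,.006],rate=.03,max_force=12),r.read_tcp_pos(),r.read_contact_force())
r.move_straight(r.read_tcp_pos()+[0,0,.0005]); r.grip(.055); print(r.read_contact_force())
# clear upward, go aside
r.move_straight([*p[:2],.25],rate=.25)
# press on the lid top with shut fingers, front middle
r.grip(0)
t=c2w(POSE,[-.05,.03,0])[0]; q=best([*t[:2],.2],POSE[2]); r.move_ptp([*t[:2],.13],q)
print('press',r.move_straight([*t[:2],.062],rate=.04,max_force=20),r.read_tcp_pos(),r.read_contact_force())
r.move_straight([*t[:2],.25],rate=.25)
r.move_ptp([.42,.40,.30],best([.42,.40,.30],POSE[2]))
for n in('top','side'):
  pic,W=cloud(n); c=w2c(POSE,W)
  if n=='top': save('pics/shut.png',pic[95:225,120:300],4)
  m=(np.abs(c[...,0])<.07)&(np.abs(c[...,1])<.12)&(c[...,2]>.0)&(c[...,2]<.08);Q=c[m];A=np.c_[Q[:,0],np.ones(len(Q))]
  print(n,'lid z,slope',np.linalg.lstsq(A,Q[:,2],rcond=None)[0].round(4))
  m=(np.abs(c[...,2]-.037)<.008)&(np.abs(c[...,0])<.1)&(np.abs(c[...,1])<.15);Q=c[m]
  rr=cv2.minAreaRect((Q[:,:2]*1000).astype(np.float32)); print('lid outline in case frame',rr)
  m=(c[...,0]<-.086)&(c[...,0]>-.105)&(c[...,1]<-.07)&(c[...,1]>-.13)&(c[...,2]>.02)&(c[...,2]<.045); Q=c[m]; print('knob',m.sum(),np.median(Q,0).round(4))
  b=c[(c[...,0]<-.115)&(c[...,0]>-.17)&(np.abs(c[...,1])<.034)&(c[...,2]>-.025)&(c[...,2]<.1)]; print('bar',np.median(b,0).round(4))
print(r.read_time_s())
```

```text
press True [0.65485804 0.23063087 0.04813177] [-2.70350613  0.35878688  7.30736058]
[-0.33697632 -1.27630523  0.07694456]
press True [0.59521177 0.16754191 0.07396122] [-3.14350460e+00  9.28232749e-03  1.15113990e+01]
top lid z,slope [0.0012 0.0358]
lid outline in case frame ((-9.084632873535156, -2.502685546875), (259.5560302734375, 181.2772674560547), 89.9671630859375)
knob 32 [-0.0948 -0.1026  0.034 ]
bar [-0.1467  0.0016  0.0228]
side lid z,slope [0.0157 0.0376]
lid outline in case frame ((-8.25299072265625, -1.6748809814453125), (182.37257385253906, 264.2626953125), 0.15441551804542542)
knob 18 [-0.095 -0.107  0.034]
bar [-0.1441 -0.0004  0.0221]
39.975
```

View pics/shut.png

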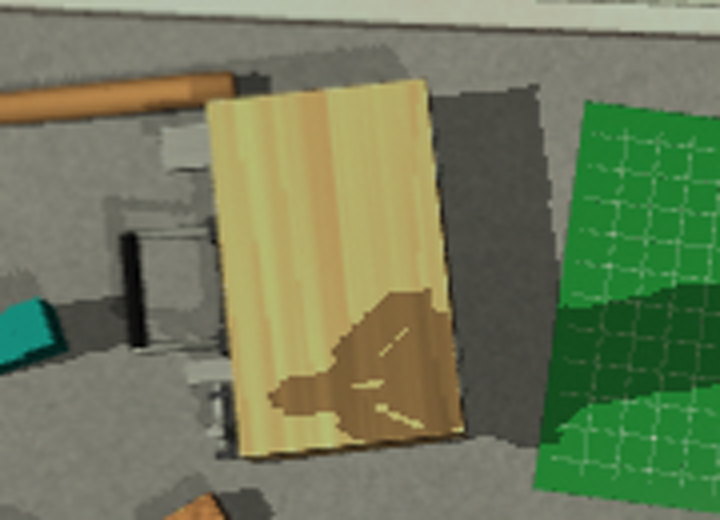

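The lid lies flat: the shut fingers touched its top at z = 0.074. Now the bolt.

Run:
```python
from h import *
r.grip(0)
a=c2w(POSE,[-.098,-.158,.0])[0]; a[2]=.057
b=c2w(POSE,[-.098,-.098,.0])[0]; b[2]=.057
q=best(a,POSE[2])
r.move_ptp([a[0],a[1],.2],q); r.move_straight(a,rate=.15)
print('stop',r.move_straight(b,rate=.04,max_force=12), 'tcp case',w2c(POSE,r.read_tcp_pos()).round(4), r.read_contact_force().round(1))
r.move_straight(r.read_tcp_pos()-.01*(b-a)/np.linalg.norm(b-a)); p=r.read_tcp_pos(); r.move_straight([*p[:2],.25],rate=.25)
r.move_ptp([.42,.40,.30],best([.42,.40,.30],POSE[2]))
for n in('top','side'):
  pic,W=cloud(n); c=w2c(POSE,W)
  if n=='top': save('pics/bolt.png',pic[165:225,150:230],8)
  m=(c[...,0]<-.086)&(c[...,0]>-.105)&(c[...,1]<-.06)&(c[...,1]>-.13)&(c[...,2]>.028)&(c[...,2]<.045); Q=c[m]; print('knob',m.sum(),np.median(Q,0).round(4))
  print(fitcase([W],POSE))
```

```text
stop False tcp case [-0.0988 -0.0996  0.0197] [-6.9  0.8  4.4]
knob 38 [-0.0958 -0.0684  0.0344]
(array([0.57412649, 0.10826398, 0.13013096]), 463, np.float64(0.0028194576410205553))
knob 20 [-0.0943 -0.0758  0.0348]
(array([0.57254085, 0.11059059, 0.12110205]), 188, np.float64(0.0020685873425829453))
```

View pics/bolt.png

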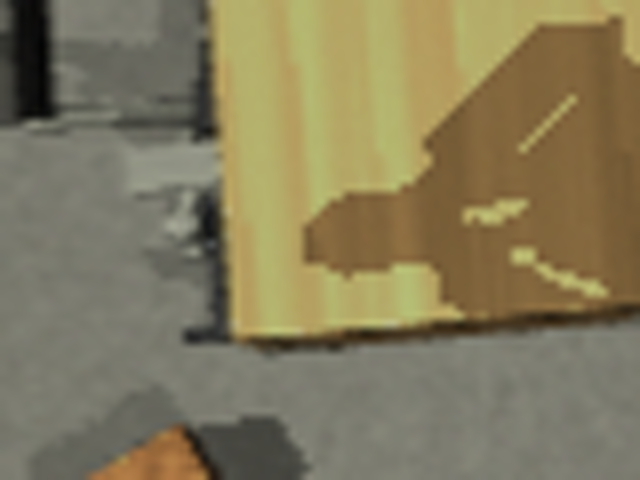

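The knob now sits right against the eye's plate. The last push was about 7 N, so the case may have shifted; I'll refit it from the lid's outline.

```bash
cat >> h.py <<'E'
def lidpose(n='top',zc=.074):
    p,W=cloud(n); hsv=cv2.cvtColor(p,cv2.COLOR_RGB2HSV)
    m=(np.abs(W[...,2]-zc)<.012)&(hsv[...,0]<35)&(hsv[...,1]>70)&(W[...,0]>.3)&(W[...,0]<.75)&(np.abs(W[...,1])<.4)
    m=cv2.morphologyEx(m.astype(np.uint8),cv2.MORPH_OPEN,np.ones((3,3)))
    k,l,s,_=cv2.connectedComponentsWithStats(m); i=1+np.argmax(s[1:,4]); P=W[l==i]
    (c,(w,h),a)=cv2.minAreaRect(P[:,:2].astype(np.float32)); a=np.radians(a)
    if h>w: a+=np.pi/2
    a=(a+np.pi/2)%np.pi-np.pi/2
    return np.array([*c,a]),sorted((w,h)),W
E
python3 - <<'E'
from h import *
for n in('top','side'):
    g,s,W=lidpose(n); print(n,g.round(4),np.round(s,4))
    c=w2c(g,W); m=(c[...,0]<-.086)&(c[...,0]>-.107)&(c[...,1]<-.06)&(c[...,1]>-.13)&(c[...,2]>.026)&(c[...,2]<.045)
    print(np.sort(c[m][:,1])[::3].round(3))
    b=c[(c[...,0]<-.115)&(c[...,0]>-.17)&(np.abs(c[...,1])<.034)&(c[...,2]>-.025)&(c[...,2]<.1)]; print('bar',np.median(b,0).round(4))
E
```

```text
top [0.5738 0.1142 0.1116] [0.1599 0.2607]
[-0.092 -0.088 -0.086 -0.085 -0.082 -0.074 -0.073 -0.071 -0.071 -0.07
 -0.069 -0.068 -0.067 -0.065 -0.065 -0.063 -0.062 -0.06 ]
bar [-0.1457  0.0015  0.0223]
side [0.5736 0.1191 0.0997] [0.1743 0.2667]
[-0.093 -0.089 -0.084 -0.076 -0.075 -0.07  -0.067 -0.064 -0.062]
bar [-0.1378 -0.0022  0.0222]
```

The knob's centre is at about y = -0.087, so the bolt is home. The case turned about 1.8° at the end stop and the pose is updated. Now the tug.

```bash
cat >> h.py <<'E'
POSE=np.array([.5738,.1143,.1116])
E
python3 - <<'E'
from h import *
r.grip(.055,45)
p,q=tab(0,0); r.move_ptp([*p[:2],.22],q); print('hit',r.move_straight(p,q,rate=.12,max_force=10))
r.grip(0,45); print('w',r.read_grip_width(),r.read_contact_force().round(1))
up=cdir(POSE,[0.0015,0,.022]); 
print('lim',r.move_straight(p+up,q,rate=.03,max_force=40)); r.dwell(.5)
print('F',r.read_contact_force().round(1),'rise',r.read_tcp_pos()[2]-p[2],'w',r.read_grip_width())
pic,W=r.grab_frame('side'),None
_,Wt=cloud('top'); _,Ws=cloud('side')
for W in(Wt,Ws):
    c=w2c(POSE,W); m=(np.abs(c[...,0]+.02)<.04)&(np.abs(c[...,1])<.12)&(np.abs(c[...,2]-.042)<.03)
    Q=c[m]; A=np.c_[Q[:,:2],np.ones(len(Q))]; f=np.linalg.lstsq(A,Q[:,2],rcond=None)[0]; print('lid plane slope x,y; z0',f.round(4),'front edge z rise',(-.08*f[0]+f[2]-.037).round(4))
save('pics/tug.png',pic[0][60:260,150:420],2.8)
r.move_straight(p+[0,0,.0005],q,rate=.03); r.dwell(.2); print('F',r.read_contact_force().round(1))
r.grip(.055); r.move_straight([*p[:2],.25],rate=.2)
r.move_ptp([.42,.40,.30],best([.42,.40,.30],POSE[2]))
g,s,W=lidpose(); print(g.round(4),np.round(s,4),r.read_time_s())
c=w2c(g,W);b=c[(c[...,0]<-.115)&(c[...,0]>-.17)&(np.abs(c[...,1])<.034)&(c[...,2]>-.03)&(c[...,2]<.1)]; print('bar',np.median(b,0).round(4),len(b))
E
```

```text
hit False
w 0.031256046077198195 [ 0.7 -0.3  4.3]
lim False
F [ 0.3  0.1 -6.4] rise 0.021959909996280447 w 0.030886994591259747
lid plane slope x,y; z0 [-0.0582  0.0456  0.0462] front edge z rise 0.0139
lid plane slope x,y; z0 [-0.0439  0.0416  0.0478] front edge z rise 0.0143
F [4.  2.9 1.8]
[0.5736 0.1145 0.1143] [0.1601 0.2607] 55.025
bar [-0.1451  0.0026  0.0229] 125
```

View pics/tug.png

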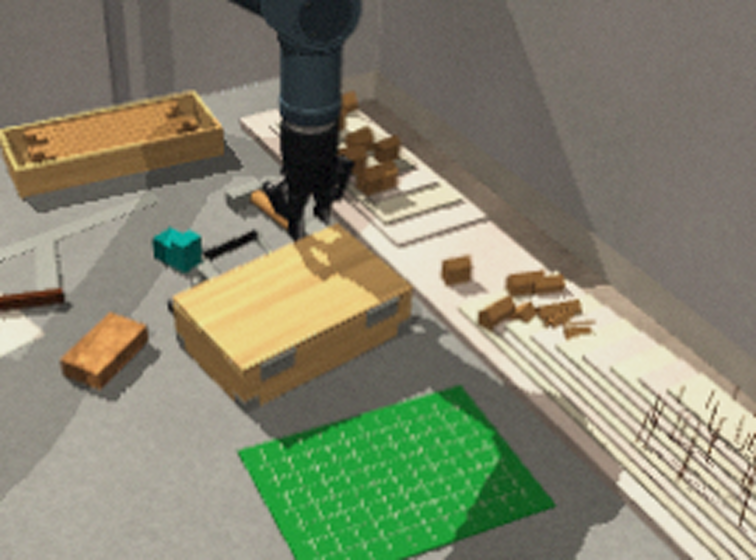

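The bolt held under 6.4 N. The case tilted diagonally, though, so the middle of its front rose only about 11 mm, a bit less than a finger's breadth. I'll tug once more, slightly higher.

```bash
cat >> h.py <<'E'
POSE=np.array([.5736,.1145,.1143])
E
python3 - <<'E'
from h import *
r.grip(.055,45)
p,q=tab(0,0); r.move_ptp([*p[:2],.22],q); r.move_straight(p,q,rate=.15,max_force=10)
r.grip(0,45)
r.move_straight(p+cdir(POSE,[0.002,0,.028]),q,rate=.03,max_force=40); r.dwell(.3)
print('F',r.read_contact_force().round(1),'rise',r.read_tcp_pos()[2]-p[2],'w',r.read_grip_width())
_,W=cloud('top'); c=w2c(POSE,W); m=(np.abs(c[...,0]+.02)<.04)&(np.abs(c[...,1])<.12)&(np.abs(c[...,2]-.042)<.03)
Q=c[m]; f=np.linalg.lstsq(np.c_[Q[:,:2],np.ones(len(Q))],Q[:,2],rcond=None)[0]; print(f.round(4),'front mid',(-.08*f[0]+f[2]-.037).round(4))
r.move_straight(p+[0,0,.0005],q,rate=.03); r.dwell(.2)
r.grip(.055); r.move_straight([*p[:2],.25],rate=.2)
r.move_ptp([.42,.40,.30],best([.42,.40,.30],POSE[2]))
g,s,W=lidpose(); print(g.round(4),np.round(s,4),r.read_time_s())
c=w2c(g,W);b=c[(c[...,0]<-.115)&(c[...,0]>-.17)&(np.abs(c[...,1])<.034)&(c[...,2]>-.03)&(c[...,2]<.1)]; print('bar',np.median(b,0).round(4),len(b))
m=(c[...,0]<-.086)&(c[...,0]>-.107)&(c[...,1]<-.078)&(c[...,1]>-.13)&(c[...,2]>.026)&(c[...,2]<.045); print('knob',np.median(c[m],0).round(4))
# handle swing + roll IK check: tool down, jaws along case x
P=g
for k in(0,np.pi):
  for X in ([-.145,0,.022-.019],[-.088,0,.062-.019],[.117,0,.2],[.13,0,.28]):
    t=c2w(P,X)[0]; q=r.solve_ik(t,down(P[2]-np.pi/2+k)); print(k,t.round(3),None if q is None else np.round(q,2))
  for t in([.555,-.05,.24],[.555,-.245,.083]):
    q=r.solve_ik(t,down(-np.radians(6)-np.pi/2+k)); print(k,t,None if q is None else np.round(q,2))
E
```

```text
F [ 0.2 -0.  -5.1] rise 0.027922289833460484 w 0.030694080190187493
[-0.0713  0.0602  0.0492] front mid 0.0179
[0.5729 0.114  0.1175] [0.1599 0.2601] 63.4
bar [-0.1453  0.0013  0.0222] 121
knob [-0.0936 -0.0868  0.0346]
0 [0.556 0.258 0.04 ] [-1.17  1.06  1.05  1.79 -1.1   1.02 -1.11]
0 [0.563 0.201 0.08 ] [-1.11  0.98  1.09  1.82 -1.03  1.03 -1.05]
0 [ 0.587 -0.002  0.237] [-0.78  0.63  1.05  1.75 -0.6   1.12 -1.  ]
0 [ 0.588 -0.015  0.317] [-0.76  0.52  1.03  1.65 -0.46  1.24 -1.09]
0 [0.555, -0.05, 0.24] [-0.7   0.53  0.98  1.82 -0.5   1.06 -1.21]
0 [0.555, -0.245, 0.083] [-0.26  0.87  0.91  1.79 -0.85  0.93 -0.65]
3.141592653589793 [0.556 0.258 0.04 ] [-0.82  0.78  0.44  1.77 -0.48  0.71  1.57]
3.141592653589793 [0.563 0.201 0.08 ] [-0.77  0.7   0.48  1.8  -0.45  0.75  1.65]
3.141592653589793 [ 0.587 -0.002  0.237] [-0.58  0.5   0.71  1.74 -0.37  1.04  1.94]
3.141592653589793 [ 0.588 -0.015  0.317] [-0.63  0.44  0.81  1.64 -0.33  1.21  1.94]
3.141592653589793 [0.555, -0.05, 0.24] [-0.59  0.47  0.81  1.81 -0.39  1.03  1.83]
3.141592653589793 [0.555, -0.245, 0.083] [-0.06  0.73  0.57  1.78 -0.53  0.79  2.25]
```

The second tug put the front middle about 15 mm up and the bolt held; the knob is still at -0.087. Next I take the handle, swing it up, roll the case onto its rear face, and lift.

```bash
cat >> h.py <<'E'
POSE=np.array([.5729,.1142,.1165])
GZ=.019
def bar2tcp(P): return np.array(P)-[0,0,GZ]
E
python3 - <<'E'
from h import *
q=down(POSE[2]-np.pi/2)
def bar(a): return c2w(POSE,[-.088-.062*np.cos(a),0.001,.062*np.sin(a)])[0]
r.grip(.045,20)
a0=.29; p=bar2tcp(bar(a0)); r.move_ptp([*p[:2],.2],q); print('hit',r.move_straight(p,rate=.12,max_force=8))
r.grip(0,20); print('w',r.read_grip_width(),r.read_contact_force().round(1))
if .011<r.read_grip_width()<.018:
    for a in np.linspace(a0,1.5,7)[1:]:
        s=r.move_straight(bar2tcp(bar(a)),rate=.08,max_force=20); print(round(a,2),s,r.read_contact_force().round(1))
        if s: break
    r.dwell(.2); print(r.read_grip_width(),r.read_time_s())
    pic,W=cloud('side'); save('pics/handle.png',pic[100:230,170:340],3.5)
    _,_,W=lidpose('top'); c=w2c(POSE,W)
    b=c[(np.abs(c[...,0]+.088)<.03)&(np.abs(np.abs(c[...,1])-.035)<.012)&(c[...,2]>.043)&(c[...,2]<.09)]; print('bar pts',len(b),np.median(b,0).round(4))
E
```

```text
hit False
w 0.012906899615682456 [0.1 0.8 1. ]
0.49 False [ 0.5  0.  -3.3]
0.69 False [-0.4 -0.2 -4.1]
0.9 False [ 0.1 -1.2 -4.2]
1.1 False [ 0.8 -0.9 -3.1]
1.3 False [-0.1 -1.  -5. ]
1.5 False [ 1.  -1.9 -4.5]
0.013062146433985088 68.625
bar pts 49 [-0.0876 -0.0363  0.0603]
```

View pics/handle.png

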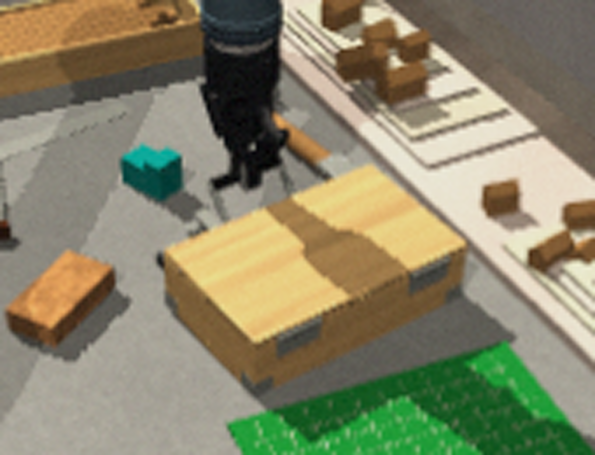

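Run:
```python
from h import *
r.grip(0,80)
ed=np.array([.08,0.001,-.037]); off=np.array([-.062*np.cos(1.5),0,.062*np.sin(1.5)-GZ])
def piv(f): return ed+[-.168*np.cos(f)+.037*np.sin(f),0,.168*np.sin(f)+.037*np.cos(f)]
for f in np.radians(np.arange(10,91,10)):
    s=r.move_straight(c2w(POSE,piv(f)+off)[0],rate=.07,max_force=30); F=r.read_contact_force()
    print(round(np.degrees(f)),s,F.round(1))
    if s: break
else:
    r.dwell(.3); p=r.read_tcp_pos(); print(r.read_grip_width())
    r.move_straight(p+[0,0,.045],rate=.05); r.dwell(.5); print('hang F',r.read_contact_force().round(1),r.read_wrist_torque().round(2),r.read_grip_width())
    pic,W=cloud('side'); save('pics/hang.png',pic[30:330,100:420],2)
    pt,Wt=cloud('top'); c=w2c(POSE,Wt); 
    np.savez('hang.npz',pt=pt,Wt=Wt,ps=pic,Ws=W)
print(r.read_time_s(),r.read_tcp_pos())
```

```text
10 False [ 0.8 -0.6 -4.1]
20 False [ 0.7 -1.3 -4.2]
30 False [-0.  -0.9 -3.9]
40 False [ 0.6 -0.6 -4. ]
50 False [-0.3 -0.9 -3.2]
60 False [-0.5  1.6 -8.4]
70 False [-0.6  0.4 -7.2]
80 False [ 0.   0.2 -6.5]
90 False [ 0.9 -0.1 -6.4]
0.011139035008769137
hang F [ 0.9 -1.  -6.6] [0.27 0.01 0.01] 0.011163515026459193
76.0667 [0.58700378 0.00302475 0.2557866 ]
```

View pics/hang.png

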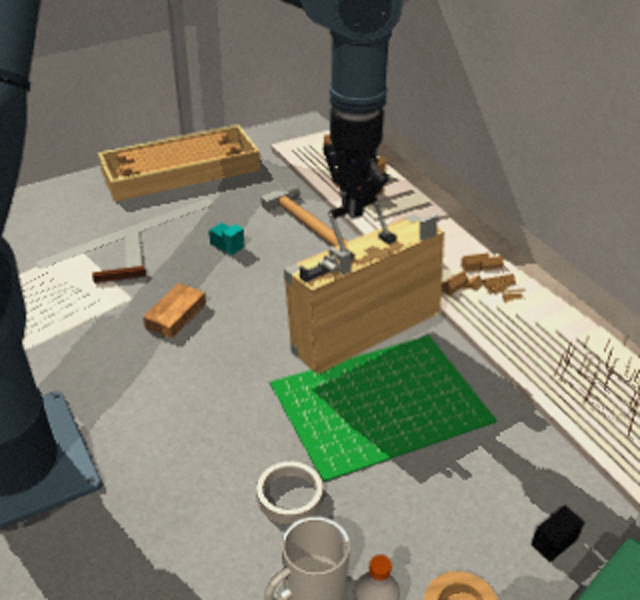

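The case hangs rear face down with the lid facing right and the bolt home. Now I turn it to the mat's yaw, hover over the landing line and measure.

```bash
cat >> h.py <<'E'
M=np.array([.555,-.157]); MY=-.104; ZM=.003
u=np.array([np.cos(MY),np.sin(MY),0]); v=np.array([np.sin(MY),-np.cos(MY),0]); zz=np.array([0,0,1.])
QM=down(MY-np.pi/2)
OV,OZ=-.0044,.0428
def pivw(psi,dv=0,du=0,dz=0):
    return np.array([*M,ZM])+u*du+v*(-.08+dv-.037*np.cos(psi)+.168*np.sin(psi))+zz*(.168*np.cos(psi)+.037*np.sin(psi)+dz)
def tcpw(*a,**k): return pivw(*a,**k)+v*OV+zz*OZ
def measure():
    ps,W=cloud('side'); hsv=cv2.cvtColor(ps,cv2.COLOR_RGB2HSV); d=W-np.array([*M,ZM])
    L=np.stack([d@u,d@v,d[...,2]],-1); t=r.read_tcp_pos()-[*M,ZM]; t=np.array([t@u,t@v,t[2]])
    wood=(hsv[...,0]<35)&(hsv[...,1]>70)
    m=wood&(np.abs(L[...,0]-t[0])<.12)&(np.abs(L[...,1]-t[1]-.04)<.025)&(L[...,2]>t[2]-.18)&(L[...,2]<t[2]-.06)
    Q=L[m]
    for _ in range(3):
        f=np.linalg.lstsq(np.c_[Q[:,0],Q[:,2],np.ones(len(Q))],Q[:,1],rcond=None)[0]; e=Q[:,1]-np.c_[Q[:,0],Q[:,2],np.ones(len(Q))]@f; Q=Q[np.abs(e)<.006]
    print('lid face: yaw',f[0].round(3),'tilt dv/dz',f[1].round(3),'v at z=0 above mat',(f[0]*t[0]+f[2]).round(4),'n',len(Q),'resid',e.std().round(4),'tcp uvz',t.round(4))
    pt,W=cloud('top'); hsv=cv2.cvtColor(pt,cv2.COLOR_RGB2HSV); d=W-np.array([*M,ZM]); L=np.stack([d@u,d@v,d[...,2]],-1)
    zt=t[2]-OZ-.0+.0
    m=(hsv[...,0]<35)&(hsv[...,1]>70)&(np.abs(L[...,2]-zt)<.012)&(np.abs(L[...,0]-t[0])<.16)&(np.abs(L[...,1]-t[1])<.07); Q=L[m]
    print('front face: u',np.percentile(Q[:,0],[0.5,99.5]).round(4),'v',np.percentile(Q[:,1],[1,99]).round(4),'z',np.median(Q[:,2]).round(4),len(Q))
E
python3 - <<'E'
from h import *
p=r.read_tcp_pos(); r.move_straight(p+[0,0,.03],rate=.06)
r.move_straight(tcpw(-.068,dz=.045),QM,rate=.06); r.dwell(.8); measure(); print(r.read_contact_force().round(1),r.read_time_s())
E
```

```text
lid face: yaw 0.0 tilt dv/dz 0.0 v at z=0 above mat 0.0 n 0 resid nan tcp uvz [-0.     -0.1327  0.2529]
front face: u [-0.1308  0.0925] v [-0.1299 -0.0631] z 0.2083 1115
[ 0.4  0.  -5.1] 78.5167
  ret = _var(a, axis=axis, dtype=dtype, out=out, ddof=ddof,
  arrmean = um.true_divide(arrmean, div, out=arrmean,
  ret = ret.dtype.type(ret / rcount)
```

The handle arms slipped in the grip and lean about 26°, so the case sits to the right of the bar. I'll measure that properly and check IK for tilting the tool to bring the arms upright.

Run:
```python
s=open('h.py').read()
s=s.replace("np.abs(L[...,1]-t[1]-.04)<.025)","np.abs(L[...,1]-LV-t[1])<.03)").replace("np.abs(L[...,1]-t[1])<.07); Q=L[m]","np.abs(L[...,1]-LV+.037-t[1])<.07); Q=L[m]").replace("zt=t[2]-OZ-.0+.0","zt=t[2]-ZT")
s+='''
LV=.07; ZT=.044
def tilt(q,d): return (R.from_rotvec(d*np.array(-u))*R.from_quat(q)).as_quat()
'''
open('h.py','w').write(s)
from h import *
r.grip(0,120)
measure()
t=tilt(QM,.5); print('tool x dir in v,z',R.from_quat(t).as_matrix()[:,0]@np.c_[v,zz])
for d in(.3,.5,.7,.9):
  o=[]
  for p in(tcpw(0,dz=.06),tcpw(.8),tcpw(1.57)):
    for s in(1,-1):
        q=r.solve_ik(p,tilt(QM,s*d)); o.append(None if q is None else q[[2,4,5,6]].round(2).tolist())
  print(d,o)
```

```text
lid face: yaw 0.006 tilt dv/dz -0.087 v at z=0 above mat -0.039 n 2212 resid 0.0017 tcp uvz [-0.     -0.1327  0.2529]
front face: u [-0.1306  0.1126] v [-0.1297 -0.0562] z 0.2085 1323
tool x dir in v,z [ 0.47942554 -0.87758256]
0.3 [[1.24, -0.4, 1.14, -1.35], [1.04, -0.8, 1.3, -0.94], [1.18, -0.55, 0.93, -1.05], [0.9, -0.85, 1.24, -0.67], [1.03, -0.73, 0.74, -0.86], [0.75, -0.92, 1.13, -0.5]]
0.5 [[1.24, -0.26, 1.13, -1.49], [0.92, -0.92, 1.4, -0.82], [1.21, -0.41, 0.87, -1.23], [0.79, -0.93, 1.38, -0.58], [1.1, -0.65, 0.67, -1.03], [0.67, -0.97, 1.3, -0.44]]
0.7 [[1.22, -0.12, 1.15, -1.63], [0.81, -1.04, 1.51, -0.71], [1.22, -0.28, 0.84, -1.42], [0.69, -1.0, 1.52, -0.51], [1.13, -0.51, 0.63, -1.25], [0.62, -1.03, 1.48, -0.38]]
0.9 [[1.19, 0.01, 1.18, -1.76], [0.71, -1.14, 1.64, -0.62], [1.21, -0.15, 0.85, -1.6], [0.65, -1.09, 1.7, -0.45], [1.15, -0.38, 0.64, -1.47], [0.59, -1.1, 1.67, -0.35]]
```

```bash
cat >> h.py <<'E'
def tx(q): return R.from_quat(q).as_matrix()[:,0]
E
python3 - <<'E'
from h import *
B=r.read_tcp_pos()+[0,0,GZ]+np.array([0,0,.012])
for d in np.arange(-.125,-.76,-.125):
    q=tilt(QM,d); r.move_straight(B+GZ*tx(q),q,rate=.03); 
r.dwell(.8); print('F',r.read_contact_force().round(1),r.read_wrist_torque().round(2),r.read_grip_width(),r.read_time_s())
import h; h.LV=.04; h.ZT=.04
measure()
pic=r.grab_frame('side')[0]; save('pics/tilt.png',pic[30:330,100:420],2)
E
```

```text
F [-0.4 -0.2 -5.6] [-1.77  0.23  0.  ] 0.009706262656573969 81.575
lid face: yaw 0.011 tilt dv/dz -0.014 v at z=0 above mat -0.1002 n 2073 resid 0.0018 tcp uvz [ 0.     -0.1456  0.27  ]
front face: u [-0.093   0.0823] v [-0.1525 -0.1035] z 0.2219 20
```

View pics/tilt.png

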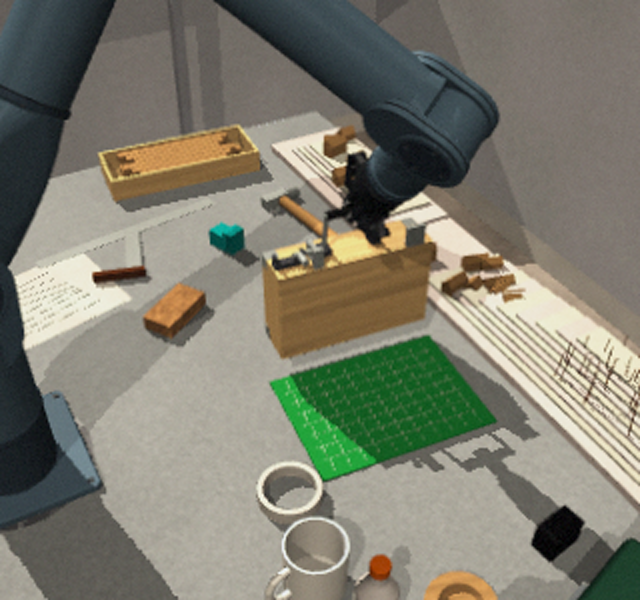

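The arms are near upright now and the case hangs level, with its lid face at v ≈ -0.10. I'll set it down at the landing line and measure where the lid edge rests.

```bash
cat >> h.py <<'E'
OV,OZ=-.0056,.0477
LV=.043; ZT=.056
QT=tilt(QM,-.75)
def uext():
    ps,W=cloud('side'); hsv=cv2.cvtColor(ps,cv2.COLOR_RGB2HSV); d=W-np.array([*M,ZM]); L=np.stack([d@u,d@v,d[...,2]],-1)
    t=(r.read_tcp_pos()-[*M,ZM])@v
    m=(hsv[...,0]<35)&(hsv[...,1]>70)&(np.abs(L[...,1]-t-LV)<.015)&(L[...,2]>.05)&(L[...,2]<.15)&(np.abs(L[...,0])<.17)
    print('lid u ext',np.percentile(L[m][:,0],[.5,99.5]).round(4),m.sum())
E
python3 - <<'E'
from h import *
r.move_straight(tcpw(-.068,dz=.02),QT,rate=.05); r.dwell(.5); measure(); uext()
F0=r.read_contact_force(); print(F0.round(1))
s=r.move_straight(tcpw(-.068,dz=-.003),QT,rate=.02,max_force=8); r.dwell(.3); print(s,'tcp',(r.read_tcp_pos()-tcpw(-.068)).round(4),r.read_contact_force().round(1),r.read_time_s())
measure(); uext()
E
```

```text
lid face: yaw 0.008 tilt dv/dz -0.016 v at z=0 above mat -0.0893 n 1979 resid 0.0018 tcp uvz [ 0.     -0.1339  0.2328]
front face: u [-0.1092  0.1275] v [-0.1646 -0.0918] z 0.1721 1651
lid u ext [-0.1302  0.1274] 1765
[-0.3 -0.8 -6.7]
True tcp [0.0001 0.0012 0.0059] [0.6 0.9 5.5] 84.3583
lid face: yaw 0.006 tilt dv/dz -0.025 v at z=0 above mat -0.0897 n 1934 resid 0.0018 tcp uvz [-0.     -0.1351  0.2187]
front face: u [-0.1046  0.1276] v [-0.1661 -0.0931] z 0.1581 1578
lid u ext [-0.1303  0.1264] 1779
```

It rests with the lid edge at v = -0.090, where I want -0.080. I'll lift, shift by 10 mm, set it down again and re-measure.

```bash
cat >> h.py <<'E'
OV,OZ=-.0042,.052
E
python3 - <<'E'
from h import *
p=r.read_tcp_pos(); r.move_straight(p+[0,0,.015],rate=.04); p=p+v*.0105+u*.0015
r.move_straight(p+[0,0,.015],rate=.04); r.dwell(.3); print(r.read_contact_force().round(1))
s=r.move_straight(p-[0,0,.004],rate=.015,max_force=5); r.dwell(.3); print(s,'tcp',(r.read_tcp_pos()-p).round(4),r.read_contact_force().round(1),r.read_time_s())
measure(); uext()
E
```

```text
[-0.8  0.2 -6.9]
True tcp [-0.0004  0.0008  0.0003] [0.5 0.5 6.9] 87.0167
lid face: yaw 0.005 tilt dv/dz -0.071 v at z=0 above mat -0.0719 n 2035 resid 0.0018 tcp uvz [ 0.001  -0.1254  0.2189]
front face: u [-0.0982  0.1289] v [-0.1557 -0.0824] z 0.158 1538
lid u ext [-0.1291  0.1286] 1883
```

Run:
```python
from h import *
p=r.read_tcp_pos(); r.move_straight(p+[0,0,.012],rate=.04); p=p-v*.0065-u*.001
r.move_straight(p+[0,0,.012],rate=.04); r.dwell(.3); print(r.read_contact_force().round(1))
s=r.move_straight(p-[0,0,.004],rate=.015,max_force=5); r.dwell(.3); print(s,'tcp',(r.read_tcp_pos()-p).round(4),r.read_contact_force().round(1),r.read_time_s())
measure(); uext()
```

```text
[-0.1 -0.5 -7.9]
True tcp [-0.001   0.001  -0.0004] [-1.6  1.4  6.4] 89.3583
lid face: yaw 0.004 tilt dv/dz -0.052 v at z=0 above mat -0.0826 n 1998 resid 0.0019 tcp uvz [-0.0011 -0.1328  0.2185]
front face: u [-0.1026  0.1261] v [-0.1631 -0.0901] z 0.1576 1550
lid u ext [-0.1313  0.1269] 1840
```

The edge is at -0.083, which is near enough. Now I tip the case over along the arc about that edge.

Run:
```python
from h import *
DV=-.0026; p0=-.052
off=r.read_tcp_pos()-pivw(p0,dv=DV)+u*.002
for k in np.radians(np.arange(0,91,6)):
    z=.0013*min(1,max(0,k/.4))
    if k>.7: z+=.001
    s=r.move_straight(pivw(k,dv=DV)+off+[0,0,z],QT,rate=.05,max_force=15); F=r.read_contact_force()
    print(round(np.degrees(k)),s,F.round(1),r.read_wrist_torque().round(2))
    if s or np.abs(F).max()>25: break
print(r.read_time_s(),r.read_grip_width())
ps,Ws=cloud('side'); pt,Wt=cloud('top'); np.savez('end.npz',ps=ps,Ws=Ws,pt=pt,Wt=Wt)
save('pics/tip.png',np.hstack([ps[100:340,120:420],pt[90:330,160:400]]),1.45)
```

```text
0 False [-1.   0.7 -7.3] [-1.67  0.2   0.04]
6 False [-0.5  0.2 -6.8] [-1.67  0.21 -0.01]
12 False [-0.3  0.3 -6.9] [-1.63  0.22 -0.03]
18 False [ 0.1  0.5 -6.6] [-1.66  0.18  0.03]
24 False [ 0.7  0.9 -6. ] [-1.7   0.14 -0.02]
30 False [0.  2.6 6.3] [0.64 0.08 0.1 ]
36 True [0.8 2.7 4.4] [0.39 0.09 0.04]
92.625 0.010170134986023932
```

View pics/tip.png

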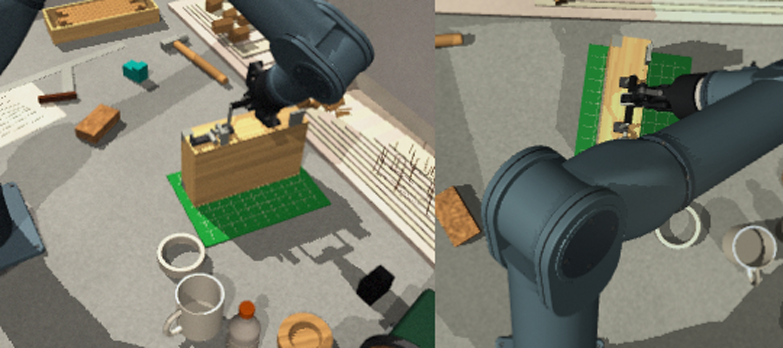

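The start of the arc lifted the case instead of tipping it, so it travelled upright and now stands on the mat. I'll bring it back, set it down with its weight on the mat, and tip in small steps that hold a downward load.

```bash
cat >> h.py <<'E'
def uvz(a,b,z): return np.array([*M,ZM])+a*u+b*v+z*zz
E
python3 - <<'E'
from h import *
p=r.read_tcp_pos(); r.move_straight(p+[0,0,.05],rate=.05); r.dwell(.3); measure()
r.move_straight(uvz(.001,-.1305,.245),QT,rate=.07); r.dwell(.5); measure(); print(r.read_contact_force().round(1))
s=r.move_straight(uvz(.001,-.1305,.213),rate=.015,max_force=5); r.dwell(.3); print(s,r.read_contact_force().round(1),r.read_time_s())
measure(); uext()
E
```

```text
lid face: yaw 0.0 tilt dv/dz -0.049 v at z=0 above mat 0.0184 n 2235 resid 0.0016 tcp uvz [ 0.0012 -0.0335  0.2694]
front face: u [-0.0984  0.1283] v [-0.0641  0.0076] z 0.2085 1675
lid face: yaw 0.006 tilt dv/dz -0.056 v at z=0 above mat -0.0776 n 2088 resid 0.0018 tcp uvz [ 0.001  -0.1305  0.245 ]
front face: u [-0.1165  0.1284] v [-0.1606 -0.0877] z 0.1841 1711
[ 0.3  0.2 -5.9]
True [1.3 0.5 6.7] 98.3667
lid face: yaw 0.006 tilt dv/dz -0.063 v at z=0 above mat -0.0792 n 2005 resid 0.0018 tcp uvz [ 0.0011 -0.1312  0.2185]
front face: u [-0.1012  0.1285] v [-0.1617 -0.0888] z 0.1577 1545
lid u ext [-0.129  0.129] 1863
```

```bash
cat > tip.py <<'E'
from h import *
import sys,json
def run(p0,p1,step,off,zc,dv):
    k=p0
    while k<p1-1e-6:
        k=min(k+step,p1)
        s=r.move_straight(pivw(k,dv=dv)+off+[0,0,zc],QT,rate=.04,max_force=18)
        F=r.read_contact_force(); Ft=3 if k<.25 else np.interp(k,[.25,1.57],[1,-2])
        zc+=np.clip((F[2]-Ft)*.00012,-.0012,.0012)
        print(round(np.degrees(k),1),s,F.round(1),'zc',round(zc*1000,2))
        if s or np.abs(F).max()>25: break
    json.dump(dict(k=k,off=list(off),zc=zc,dv=dv),open('tip.json','w'))
E
python3 - <<'E'
from tip import *
off=r.read_tcp_pos()-pivw(-.063,dv=.0008)
run(-.063,np.radians(14),np.radians(1.5),off,0,.0008)
measure(); print(r.read_time_s())
E
```

```text
-2.1 False [ 1.1 -0.3 -4.5] zc -0.9
-0.6 False [-0.2 -0.5 -5.7] zc -1.95
0.9 False [-0.2 -0.2 -6.9] zc -3.14
2.4 False [-0.1 -0.4 -4. ] zc -3.98
3.9 False [-1.4  2.7  0.8] zc -4.25
5.4 False [-1.8  2.4  4.8] zc -4.04
6.9 False [-2.5  2.6  7.3] zc -3.52
8.4 False [-2.3  2.   6.2] zc -3.14
9.9 False [-1.4  1.1  5.6] zc -2.82
11.4 False [-2.4  1.4  6.2] zc -2.44
12.9 False [-2.9  0.9  5.9] zc -2.09
14.0 False [-1.5  1.1  4.6] zc -1.89
lid face: yaw 0.003 tilt dv/dz 0.201 v at z=0 above mat -0.0727 n 1450 resid 0.0016 tcp uvz [ 0.0012 -0.0781  0.2231]
front face: u [-0.0876  0.1282] v [-0.1138 -0.0414] z 0.1648 1485
101.7667
```

It now pivots: tilt is 0.20 rad with the edge at -0.073. I'll re-anchor the arc and carry on.

Run:
```python
from tip import *
dv=.0073; off=r.read_tcp_pos()-pivw(.2,dv=dv)
run(.2,np.radians(60),np.radians(3),off,0,dv)
print(r.read_time_s()); measure()
ps=r.grab_frame('side')[0]; save('pics/tip2.png',ps[80:340,150:450],2)
```

```text
14.5 False [-2.2  0.2  3.8] zc 0.33
17.5 False [-1.   0.2 -0.2] zc 0.2
20.5 False [-0.7  1.1 -0.5] zc 0.06
23.5 False [-0.7  0.7 -1.8] zc -0.24
26.5 False [-0.7  0.6 -0.8] zc -0.4
29.5 False [-1.4  0.6  0.3] zc -0.41
32.5 False [-2.1  0.2 -1.2] zc -0.59
35.5 False [-0.7 -1.   0.2] zc -0.58
38.5 False [-1.  -1.  -0.4] zc -0.63
41.5 False [-0.2  0.2 -1.3] zc -0.78
44.5 False [-0.7 -0.2 -1.9] zc -0.98
47.5 False [-0.2 -1.  -1.3] zc -1.1
50.5 False [-1.2 -1.  -2.3] zc -1.33
53.5 False [-0.7 -1.6 -2.1] zc -1.52
56.5 False [-0.4 -0.4 -2. ] zc -1.68
59.5 False [-0.6 -1.5 -2.5] zc -1.89
60.0 False [-0.2 -1.1 -2.3] zc -2.06
108.0333
lid face: yaw 0.005 tilt dv/dz 0.049 v at z=0 above mat 0.0621 n 73 resid 0.0012 tcp uvz [0.0012 0.0516 0.1653]
front face: u [-0.0146  0.1289] v [-0.0121  0.0565] z 0.1147 214
```

View pics/tip2.png

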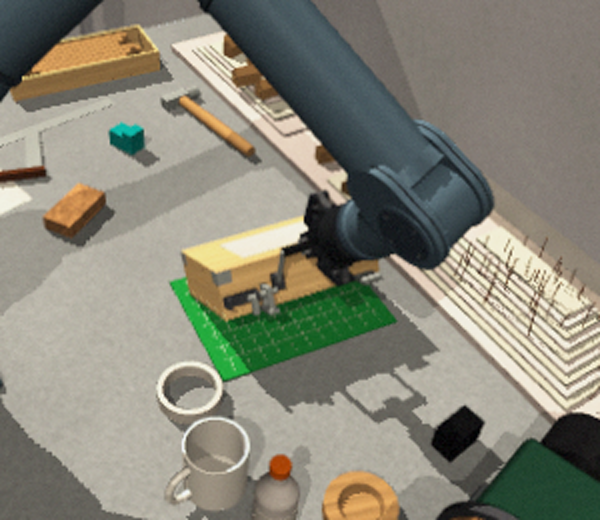

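The case is tipping well, the blank label is coming up and the bolt is still home. I'll continue to flat.

Run:
```python
from tip import *
j=json.load(open('tip.json')); off=np.array(j['off']); zc=j['zc']; k=j['k']
while k<np.radians(93):
    k+=np.radians(2.5)
    s=r.move_straight(pivw(k,dv=j['dv'])+off+[0,0,zc],QT,rate=.04,max_force=10); F=r.read_contact_force(); print(round(np.degrees(k),1),s,F.round(1),(r.read_tcp_pos()-[*M,ZM]).round(4)[2])
    if s or F[2]>1.5: break
    zc+=np.clip((F[2]+2.2)*.0001,-.0006,.0006)
print(r.read_time_s())
_,Ws=cloud('side');_,Wt=cloud('top')
for W in(Ws,Wt):
    d=W-np.array([*M,ZM]); L=np.stack([d@u,d@v,d[...,2]],-1); m=(np.abs(L[...,0])<.12)&(np.abs(L[...,1]+.01)<.05)&(L[...,2]>.05)&(L[...,2]<.12); Q=L[m]
    print(np.linalg.lstsq(np.c_[Q[:,:2],np.ones(len(Q))],Q[:,2],rcond=None)[0].round(4),len(Q))
```

```text
62.5 False [-0.5 -0.9 -2. ] 0.1591
65.0 False [-0.6 -0.1 -2.7] 0.1533
67.5 False [-0.4  0.1 -2.7] 0.1472
70.0 False [-0.2  0.  -3. ] 0.1409
72.5 False [ 0.6  0.8 -2.8] 0.1344
75.0 False [-0.7  0.4 -3.2] 0.1278
77.5 False [-0.1  1.  -3.4] 0.1209
80.0 False [ 1.2  1.1 -4.7] 0.1139
82.5 False [ 0.2  0.6 -3.9] 0.1067
85.0 False [-0.2  0.9 -2.6] 0.0994
87.5 False [ 0.7  1.1 -3.9] 0.0922
90.0 True [-1.5 -0.5  7.7] 0.0881
112.1667
[ 0.0005 -0.0028  0.0757] 1588
[-0.0027  0.0039  0.0731] 1295
```

Run:
```python
from h import *
p=r.read_tcp_pos(); r.move_straight(p+[0,0,.0012],rate=.02); print(r.read_contact_force().round(1))
r.grip(.035,20); print(r.read_grip_width(),r.read_contact_force().round(1))
p=r.read_tcp_pos(); print(r.move_straight(p-.09*tx(QT),rate=.08,max_force=10))
p=r.read_tcp_pos(); r.move_straight(p+[0,0,.1],rate=.2)
r.move_ptp([.35,.42,.35],down(POSE[2])); print(r.read_time_s())
for n in('top','side'):
    pic,W=cloud(n); d=W-np.array([*M,ZM]); L=np.stack([d@u,d@v,d[...,2]],-1)
    m=(L[...,2]>.062)&(L[...,2]<.085)&(np.abs(L[...,0])<.2)&(np.abs(L[...,1])<.15)
    m=cv2.morphologyEx(m.astype(np.uint8),cv2.MORPH_OPEN,np.ones((5,5))); k,l,s,_=cv2.connectedComponentsWithStats(m); i=1+np.argmax(s[1:,4]); Q=L[l==i]
    print(n,'underside rect (u,v mm)',cv2.minAreaRect((Q[:,:2]*1000).astype(np.float32)),np.median(Q[:,2]))
    if n=='top': save('pics/fin_top.png',pic[90:250,210:370],4)
    else: save('pics/fin_side.png',pic[120:300,200:440],3)
```

```text
[-0.1  0.8 -1.4]
0.03538582402859191 [-0.3  0.5 -0.3]
False
117.575
top underside rect (u,v mm) ((0.597503662109375, 9.135032653808594), (160.6316680908203, 261.31866455078125), 89.9798583984375) 0.07283721268653987
side underside rect (u,v mm) ((1.4207916259765625, 7.1219329833984375), (165.7846221923828, 262.52227783203125), 89.80489349365234) 0.07561413303059461
```

View pics/fin_side.png

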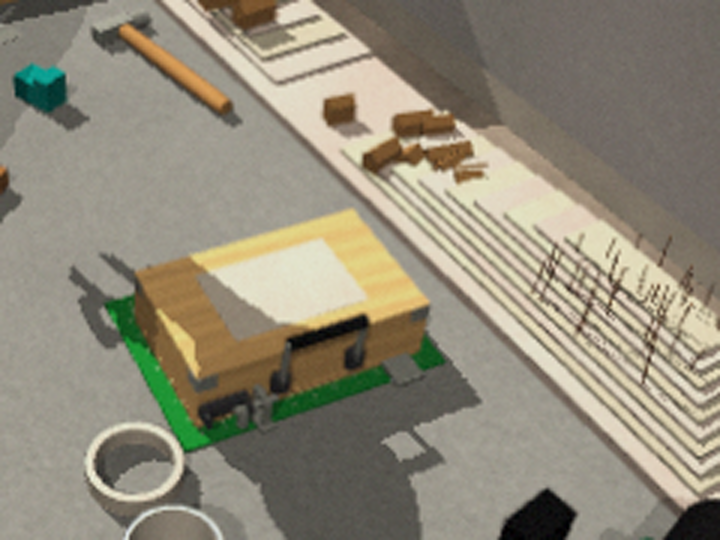

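The case lies upside down on the mat, label up, and the knob is still against the eye. It is square to the mat and 8 mm off centre, which is acceptable. I'll make one last comparison of the other objects with the first picture, then hand in.

Run:
```python
from h import *
T=np.load('top0.npz')['p'].astype(int)
p=r.grab_frame('top')[0].astype(int)
for n,(x,y,w) in dict(hammer=(200,185,30),turq=(185,268,12),sander=(258,357,18),square=(178,383,12),tape=(490,368,18),mug=(568,392,18),glue=(620,374,12),arena=(627,320,18),black=(617,229,12),model=(315,117,12)).items():
    x,y=int(x/1.5),int(y/1.5); a,b=T[y-w:y+w,x-w:x+w],p[y-w:y+w,x-w:x+w]
    g=lambda i:i.mean(-1).astype(np.float32); print(n,'shift px',np.round(cv2.phaseCorrelate(g(a),g(b))[0],1),end='; ')
pic,W=cloud('side'); d=W-np.array([*M,ZM]); L=np.stack([d@u,d@v,d[...,2]],-1)
m=(L[...,1]>.094)&(L[...,1]<.118)&(L[...,0]<-.03)&(L[...,0]>-.14)&(L[...,2]>.0)&(L[...,2]<.03)
print('\nknob/eye u',np.sort(L[m][:,0]).round(3)[::4],r.read_time_s(),r.read_contact_force().round(1))
r.close_job()
```

```text
hammer shift px [ 0.1 -0.1]; turq shift px [0.  0.2]; sander shift px [-0.1  0.2]; square shift px [-0.1 -0.2]; tape shift px [-0.7 -0. ]; mug shift px [-1.8  0.1]; glue shift px [-19.5  45.3]; arena shift px [0.  0.2]; black shift px [-0.1  0.1]; model shift px [ 0.2 -0.1]; 
knob/eye u [-0.137 -0.134 -0.131 -0.128 -0.126 -0.124 -0.122 -0.118 -0.115 -0.111
 -0.11  -0.108 -0.105 -0.103 -0.1   -0.098 -0.096 -0.094 -0.092 -0.091
 -0.09  -0.089 -0.088 -0.085 -0.083 -0.082 -0.077 -0.075 -0.072 -0.072
 -0.069 -0.068 -0.067 -0.067 -0.066 -0.064 -0.062 -0.06  -0.057 -0.05
 -0.047 -0.044 -0.041 -0.038 -0.035 -0.032] 117.775 [-0.1  0.4  0.5]
the job is handed in; nothing more can be done
```

The job is done and handed in at 117.8 s. I packed the two loose blocks I found (brown stepped short2 and plain pine short3), shut and bolted the lid, tug-tested it, and turned the case over onto the mat.

**Tug test:** I tugged twice. The first lifted the front middle of the case only about 11 mm, the second about 15 mm, and the bolt held both times (5–6 N at the tab).

**Turning over:** The handle slipped in the grip during the first roll. My first attempt to tip the case lifted and carried it upright instead, so I set it down again and tipped it in small, force-controlled steps.

**Last checks:**
- **Position:** the case lies flat and square to the mat with the label up, but its centre is 7–9 mm off across the mat. I left that uncorrected.
- **Bolt:** in the final picture the knob sits against the eye. My numeric check of it at the end was inconclusive, because the points of knob and eye ran together. The last clear measurement, before turning, put the knob at -0.087 m (home is -0.086).
- **Other things:** most showed no shift against the first picture. The tape and mug showed small apparent shifts (0.7 and 1.8 px). The glue comparison gave a meaningless value (-19.5, 45.3 px). I put these down to changed shadows and did not check further. The arm was not commanded near the glue or the mug.

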